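# Rock the pendulum angle gauge on a stepped stud to its red mark and hold

### The job

Pick up the angle gauge and set its V foot upright astride the ground land between the two collars of the clamped stud, with the dial facing the stud's brass threaded end. Then rock the gauge round the stud until its swinging pointer settles on the red mark, and finish while still gripping it there, both legs of the foot pressed lightly on the land, so that a colleague can scribe the angle. Do not shift or tip the jar or the scriber.

Things in the scene. Friction and masses are not known exactly. Their poses are not given: they have to be found in the camera images.
- gauge: pendulum angle gauge, about 0.45 kg, standing upright on its foot. Origin: centre of its underside; z up, x out of the white dial, y across it. Aluminium foot: inverted V, 90 degrees, ridge along x, 48 mm long in x, 68 wide in y, inner apex 28 mm up; round grey dial case, 110 mm diameter, 24 thick, centred 96 mm up; blue flat-sided grip block, 24 mm in y, 28 in x, 151 to 200 mm up
- grip (a point): the middle of the gauge's grip block, 178 mm above the gauge's origin on its z axis: where to take hold, the fingers closing along the gauge's y, from above, clear of the dial case, whose top is 27 mm below this point. Axes as the gauge's
- v_axis (a point): the point of the gauge, on its z axis 7 mm below its origin, that lies on the stud's axis when both legs of the V foot sit on the 50 mm land. The grip is 185 mm above it. Axes as the gauge's
- pointer (a joint): angle (rad) of the black pointer, a weighted pendulum on the dial's centre that swings freely about the gauge's x and comes to hang plumb in about 1.5 s; 0 along the gauge's -z, as when upright; positive right-handed about the gauge's +x: with the gauge rocked by +a about its own x, it settles at -a
- pointer_tip (a point): tip of the pointer, 44 mm from the dial's centre; its z axis runs along the pointer from tip to pivot
- mark (a joint): angle (rad) of the red mark on the dial, preset, not to be changed, 0.21 to 0.52, counted as the pointer's: the pointer is on the mark when both read the same. So the gauge must be rocked by minus this angle about its own x, its top going toward its own +y
- mark_mid (a point): middle of the red mark, a radial bar 5.4 mm wide and 13 mm long at the edge of the dial, 44 mm from the dial's centre; its z axis runs along the radius to the pivot
- stud: stepped steel stud clamped immovably along x in two blue V rests on a dark base plate, 250 x 105 mm, 105 mm high at the clamps' screws. Origin: on the bench under the middle of the land; z up; the stud's axis lies 70 mm above the bench along x. The clamps and rests begin 74 mm to each side of the middle
- land (a point): the point on the stud's axis at the middle of the bright ground land: 50 mm in diameter, 90 mm long in x, between two dark collars of 66 mm diameter, 18 mm thick. Axes as the stud's
- thread_end (a point): centre of the tip of the stud's brass-coloured threaded end (30 mm diameter), 165 mm along +x from the middle of the land
- blue_jar: bystander: jar of marking blue, 58 mm in diameter, 82 mm high, standing; origin at the centre of its underside, z up
- scriber: bystander: thin steel scriber, 135 mm long, 9 mm thick, lying along its x; origin under its middle

How it is judged:
On the way:
1. the gauge, held in the fingers, sits upright (within 0.12 rad) with both legs of its V foot on the land, dial toward the threaded end (x of v_axis in the frame of land between -0.022 and 0.022 m and y of v_axis in the frame of land between -0.004 and 0.004 m and z of v_axis in the frame of land between -0.004 and 0.004 m and angle between the x axis of gauge and the x axis of stud, either way round below 0.08 rad and x of thread_end in the frame of gauge above 0.1 m and contact force between the fingers and gauge above 2 N and contact force between gauge and stud above 0.3 N and angle between gauge's own z axis and vertical below 0.12 rad), for 0.2 s.
At the end, for the whole second after the job is handed in: The fingers grip the still gauge (over 2 N); its V foot sits on the land (4 mm across, 22 mm along, 0.08 rad, pressed 1 to 60 N), dial to the threaded end; the pointer hangs still within 0.06 rad of the red mark's middle; jar and scriber within 20 mm of their places (x of v_axis in the frame of land between -0.022 and 0.022 m and y of v_axis in the frame of land between -0.004 and 0.004 m and z of v_axis in the frame of land between -0.004 and 0.004 m and angle between the x axis of gauge and the x axis of stud, either way round below 0.08 rad and x of thread_end in the frame of gauge above 0.1 m and contact force between the fingers and gauge above 2 N and contact force between gauge and stud between 1 and 60 N and angle between the z axis of pointer_tip and the z axis of mark_mid, either way round below 0.06 rad and velocity of joint pointer between -0.15 and 0.15 rad/s and linear speed of gauge below 0.02 m/s and angular speed of gauge below 0.1 rad/s and distance of each of blue_jar, scriber from where it was at the start of the episode below 0.02 m and angle between blue_jar's own z axis and vertical below 0.15 rad); the arm keeps its last pose, push and grip.
It fails at once if the jar or scriber was shifted by more than 20 mm, or the jar tipped (distance of any of blue_jar, scriber from where it was at the start of the episode above 0.02 m or angle between blue_jar's own z axis and vertical above 0.3 rad).
It also fails if it takes over 48 s, if anything falls off the work surface, if the arm or the gripper's body presses on something with over 40 N, if the wrist force passes 120 N, or if a joint passes its speed limit or range.

### The arm

A 7-joint arm with a two-finger parallel gripper is mounted at the origin on the work surface. World frame = base frame: x ahead of the robot, y to its left, z up, the work surface at z = 0. Lengths are in m, angles in rad, forces in N, time in s.
With the tool pointing down it reaches from about 0.4 to 0.85 m from the base axis. Payload 10.4 kg.
Tool frame: the origin (TCP) lies on the centre line of the jaws, within the pads' length; the fingertips stand 11 mm ahead of it and the grasp point (between the pads) lies 8 mm behind it (tip_reach is the distance from the TCP to the fingertips, in m); z points along the fingers, y is the line along which they close (so a half turn about z gives the same grasp; the last joint's range is limited). The gripper opens to 85 mm and grips with 20 to 120 N. Pads are 22 mm wide; open, the fingers measure 114 mm over their backs; the gripper's body (76 mm by 85 mm) begins 54 mm behind the grasp point. The pads swing forward as they close: fully open they stand 13 mm farther back than shut.
Start: joints at [1.22, 0.332, -0.065, 1.46, 0.022, 1.35, -0.088], TCP at [0.201, -0.592, 0.242] pointing down, gripper open.
Joint ranges: [-2.6, 2.6], [-0.5, 2.12], [-1.47, 1.34], [0.16, 2.42], [-1.27, 4.41], [0.06, 2.06], [-2.6, 2.6]. Speed limits (rad/s): [2.22, 2.22, 2.79, 2.79, 3.14, 3.14, 3.14].

### API

Orientations are given as a unit quaternion [x, y, z, w].
In Python, from workcell import get_obs, camera, hand_in, tip_reach gives the robot as it stands. The module is installed in compiled form; this text tells all that it offers.
- The arm moves only by the tool move_arm, never from a script. Its argument "plan" is a list of rows, each an object with "delta_pos": the shift along the tool's x, y, z in a scale on which 1.0 is 80 cm, a list of three; "turn": the turn, a rotation vector about the tool's x, y, z in fractions of the full range, 1 being 2 pi rad, a list of three; "fingers": the closure, from 0 (fully open) to 1 (shut). A call has 1 to 12 rows; each row is the pose to reach, as a shift and turn from the pose commanded when the call began, along the tool's axes at that moment; what a row does not reach only later rows make up. A row lasts 1/8 s, in which the tool goes at most 62.5 mm and 10.7 degrees, less where a joint would pass 70% of its speed; a pose out of reach is approached as far as the arm can. Shift and turn numbers lie between -1 and 1, and a call with a number outside is refused. A call with a gripper value outside its range is refused whole. The fingers move at their own pace and stop on an object; "force" is the grip in N (left out, the last holds). Time passes only in rows, so rows that repeat a pose let the fingers close. It gives the time, the measured TCP pose, the force, the opening and the grip force at its end, in the units of the state.
- get_obs(): the state, without advancing time (a new reading comes with each control period).
- camera(name): name is "side" or "top"; returns a dict with "color" (384x512x3 uint8, red, green, blue), "range_z" (384x512 float32, m along the optical axis (not along the pixel's ray), 0 where there is no reading), "fx", "fy", "cx", "cy" (pixels), "k1" (the pictures are not rectified: a ray, as slopes to the right and down, at radius r is drawn at 1 + k1 r^2 times it, then the intrinsics apply), "R" (3x3) and "t" (3): a world point X has camera coordinates R X + t. Camera axes: x right, y down, z forward; pixel columns grow to the right and rows downward; lengths in m; the calibration is good to about 2 mm. A picture is of the moment at which its call begins.
- hand_in(): hands the job in; it is judged then, once.
The state is a dict: "clock": time; "joint_pos": joint angles; "joint_velocities": joint speeds; "tau": joint torques, N m; "position": TCP position; "ee_rot": TCP orientation; "ft_force": force on the tool from outside, world axes, zero at the start; "torque": the same for the moment, N m; "grip_width": opening from 0.0 (shut) to 1.0 (fully open); "grasp_force": force on a finger pad.
Only numpy, scipy, OpenCV 4.12 (cv2) and the standard library are available. Lean on these libraries where they do the work, as an engineer would, in place of code of your own. Each camera call takes 0.05 s, during which the arm holds its last target. There are 200 camera calls.

## Working session

There is one attempt and no reset: what is moved stays moved. The work goes in short steps, Python scripts to look and compute and a tool call to move; the robot and the scene stay as the last step left them, time stands still between calls to the robot, and variables do not carry over. Pictures are saved under pics/ and viewed, at most 10 in all, crops included, and the job is handed in when it is done.

Besides the shell and the picture viewer there is one more tool, called by a JSON object that holds its "api" and its "payload". move_arm: Moves the arm, as the interface text tells. Its arguments: {"type":"object","properties":{"plan":{"type":"array","items":{"type":"object","properties":{"delta_pos":{"type":"array","items":{"type":"number"}},"turn":{"type":"array","items":{"type":"number"}},"fingers":{"type":"number"}}}},"force":{"type":"number"}},"required":["plan"]}

```bash
mkdir -p pics
cat > h.py <<'E'
import numpy as np, cv2
from workcell import get_obs, camera, hand_in, tip_reach
from scipy.spatial.transform import Rotation as Ro
def pts(c):
    "world point per pixel from range"
    h,w=c["range_z"].shape
    u,v=np.meshgrid(np.arange(w),np.arange(h))
    K=np.array([[c["fx"],0,c["cx"]],[0,c["fy"],c["cy"]],[0,0,1.]])
    n=cv2.undistortPoints(np.stack([u,v],-1).reshape(-1,1,2).astype(np.float64),K,np.array([c["k1"],0,0,0.])).reshape(h,w,2)
    z=c["range_z"]
    P=np.dstack([n[...,0]*z,n[...,1]*z,z])
    return (P-np.array(c["t"]).ravel())@np.array(c["R"])
E
python3 - <<'E'
from h import *
for n in("side","top"):
    c=camera(n); np.savez("%s0.npz"%n,**c); cv2.imwrite("pics/%s0.png"%n,c["color"][...,::-1])
    print(n,c["fx"],c["k1"],"cam at",-np.array(c["R"]).T@np.array(c["t"]).ravel(),np.round(c["R"],2).tolist())
print(get_obs(),tip_reach)
E
```

```text
side 400.4819293563605 -0.07559840498556436 cam at [0.29671601 0.48672873 0.72604294] [[-0.86, -0.51, -0.0], [-0.38, 0.65, -0.66], [0.34, -0.57, -0.75]]
top 411.24769874020893 0.02213828819864169 cam at [0.4078833  0.01486863 0.89156187] [[0.11, -0.99, 0.0], [-0.97, -0.11, -0.21], [0.21, 0.02, -0.98]]
{'clock': 0.1, 'joint_pos': array([ 1.22037484,  0.33283236, -0.06466529,  1.46085908,  0.02162588,
        1.34989584, -0.08848206]), 'joint_velocities': array([ 2.22450793e-05, -2.40107881e-03, -1.22941844e-03, -1.62874542e-03,
       -2.31214815e-03, -2.43132857e-04,  1.97521462e-03]), 'tau': array([ 6.25376415e-04, -6.26749206e+01,  4.86627908e-02, -3.92424452e+01,
        1.62820512e-02,  7.08460328e-03,  2.09032135e-05]), 'position': array([ 0.20110528, -0.59142277,  0.24157977]), 'ee_rot': array([ 9.86595653e-01,  1.63182705e-01, -1.52363520e-04, -6.31311627e-04]), 'ft_force': array([-0.55723343, -0.48279569,  0.50647962]), 'torque': array([-0.00692366, -0.05593402,  0.00593217]), 'grasp_force': 0.0, 'grip_width': 1.0033457909987717} 0.011
```

View pics/side0.png

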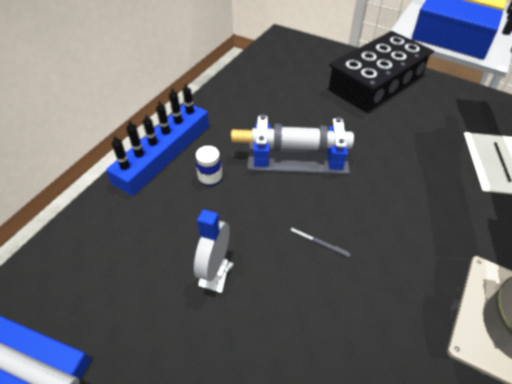

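View pics/top0.png

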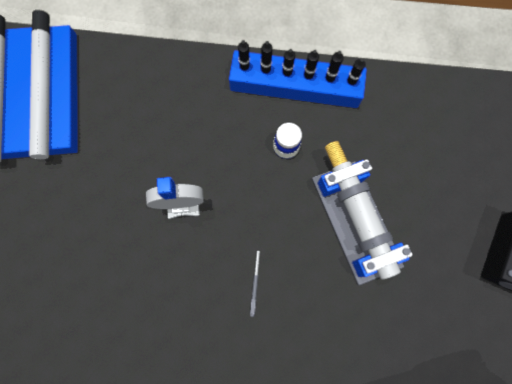

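Run:
```python
from h import *
D={}
for n in("side","top"):
    c=dict(np.load(n+"0.npz")); D[n]=(c,pts(c))
    P=D[n][1]; hsv=cv2.cvtColor(c["color"],cv2.COLOR_RGB2HSV); H,S,V=hsv[...,0],hsv[...,1],hsv[...,2]
    roi={"side":(185,260,200,300),"top":(140,210,170,222)}[n]
    m=np.zeros(H.shape,bool); m[roi[2]:roi[3],roi[0]:roi[1]]=1
    m&=c["range_z"]>0
    Z=P[...,2]
    blue=m&(H>100)&(H<130)&(S>150)
    print(n,"grip n",blue.sum(),"zmax",np.percentile(Z[blue],[5,50,95]))
    top=blue&(Z>0.192)&(Z<.21)
    q=P[top][:,:2].astype(np.float32); print(" grip top",len(q),q.mean(0),cv2.minAreaRect(q))
    case=m&~blue&(Z>0.05)&(Z<.15)
    q=P[case][:,:2].astype(np.float32); print(" case",len(q),q.mean(0),cv2.minAreaRect(q), Z[case].max(), np.percentile(P[case],[2,98],axis=0).tolist())
    foot=m&(Z>0.004)&(Z<.04)
    q=P[foot][:,:2].astype(np.float32); print(" foot",len(q),q.mean(0),cv2.minAreaRect(q))
    br=(H>12)&(H<28)&(S>130)&(Z>.05)&(Z<.1)&(V>90)
    print(" brass",br.sum(),P[br].mean(0),P[br].min(0),P[br].max(0))
    roi={"side":(225,360,110,175),"top":(310,415,140,285)}[n]
    m=np.zeros(H.shape,bool); m[roi[2]:roi[3],roi[0]:roi[1]]=1
    st=m&(Z>.075)&(Z<.096)&(S<70)
    q=P[st]; mm=q[:,:2].mean(0); vt=np.linalg.svd(q[:,:2]-mm)[2] if len(q)<5000 else None
    print(" stud upper",len(q),mm,vt[0] if vt is not None else 0)
    pl=m&(Z>.003)&(Z<.02); print(" plate z",np.median(Z[pl]),cv2.minAreaRect(P[pl][:,:2].astype(np.float32)))
    print(" bench z",np.median(Z[300:380,150:350]))
    for nm,r in (("jar",{"side":(190,228,140,190),"top":(268,306,118,162)}),("scr",{"side":(285,355,222,262),"top":(245,265,245,322)})):
        r=r[n]; m2=np.zeros(H.shape,bool); m2[r[2]:r[3],r[0]:r[1]]=1
        q=P[m2&(V>90)]; print(" ",nm,np.median(q,0),q.min(0),q.max(0))
    if n=="side":
        cv2.imwrite("pics/crop1.png",cv2.resize(c["color"][195:305,175:255,::-1],None,fx=5,fy=5,interpolation=cv2.INTER_CUBIC))
```

```text
side grip n 512 zmax [0.00295202 0.19151608 0.20170716]
 grip top 251 [0.5571677  0.19159846] ((0.5591080188751221, 0.19040116667747498), (0.02885694056749344, 0.025199245661497116), 12.927587509155273)
 case 1211 [0.54950196 0.20465606] ((0.5581654906272888, 0.18952050805091858), (0.025731679052114487, 0.10976077616214752), 9.856505393981934) 0.14996399478640432 [[0.5379637476578111, 0.1415189976588729, 0.056694676734315844], [0.5635199427932029, 0.2430439544392729, 0.14905351489223637]]
 foot 454 [0.5492668  0.19091018] ((0.5884004831314087, 0.12379705905914307), (0.15707243978977203, 0.2434050440788269), 30.03597640991211)
 brass 68 [ 0.68771487 -0.11302183  0.07488355] [ 0.6662925  -0.13020464  0.06734091] [ 0.70528661 -0.10135762  0.08667137]
 stud upper 1120 [ 0.5556327  -0.18059964] [-0.88286787 -0.46962146]
 plate z 0.012400119378620435 ((0.6009324193000793, -0.2480526864528656), (0.38457953929901123, 0.255458801984787), 30.822526931762695)
 bench z 0.0015427119073208391
  jar [ 0.71234599 -0.01174528  0.05588691] [ 0.29671601 -0.1240669  -0.00226015] [0.83543764 0.48672873 0
[... 650 characters left out ...]
 ((0.5825865864753723, 0.21158966422080994), (0.10525266826152802, 0.10942651331424713), 6.732241630554199)
 brass 300 [ 0.68925968 -0.12241375  0.080595  ] [ 0.66421595 -0.14680496  0.06288922] [ 0.71454604 -0.1022511   0.08900209]
 stud upper 2167 [ 0.55703431 -0.18997078] [-0.88410649 -0.46728548]
 plate z 0.011702556810153692 ((0.5934760570526123, -0.2059575617313385), (0.32399094104766846, 0.23292770981788635), 4.63157844543457)
 bench z 3.3935455158362815e-05
  jar [ 0.71035091 -0.02261804  0.07970162] [ 0.4078833  -0.05880469 -0.00358553] [0.78101118 0.01486863 0.89156187]
  scr [0.40692981 0.01287706 0.00729973] [ 0.34328548  0.00649161 -0.00373554] [0.48081371 0.01768027 0.89156187]
```

View pics/crop1.png

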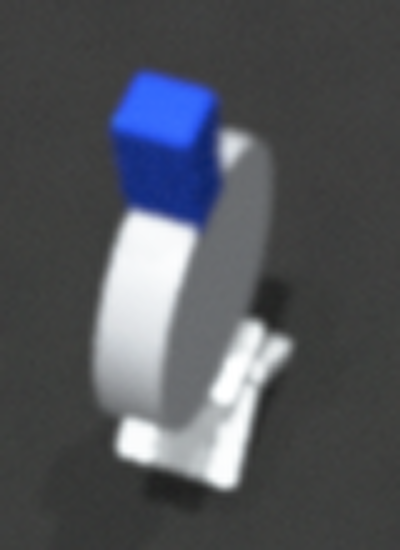

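The side view crop shows the gauge's visible face (toward −x) plain grey, so the dial faces away (+x, heading about 12°). The brass end of the stud is at (240,135) in the side view and (335,152) in the top view.

```bash
cat >> h.py <<'E'
def delta(pos,R,o=None):
    "tool-frame shift and rotvec from present measured pose to world pose"
    o=o or get_obs(); R0=Ro.from_quat(o["ee_rot"])
    return np.round(R0.inv().apply(np.array(pos)-o["position"]),4), np.round((R0.inv()*R).as_rotvec(),4)
def down(h): # tool x at heading h, z down
    return Ro.from_euler("z",h)*Ro.from_euler("x",np.pi)
E
python3 - <<'E'
from h import *
from scipy.optimize import least_squares
for n,roi in(("side",(225,360,110,175)),("top",(310,415,140,285))):
    c=dict(np.load(n+"0.npz")); P=pts(c)
    m=np.zeros(P.shape[:2],bool); m[roi[2]:roi[3],roi[0]:roi[1]]=1
    q=P[m&(c["range_z"]>0)]
    C=np.array([.557,-.19]); a=np.arctan2(.468,.884); s0=0
    for it in range(6):
        u=np.array([np.cos(a),np.sin(a)]); w=np.array([-u[1],u[0]])
        s=(q[:,:2]-C)@u; d=(q[:,:2]-C)@w; r=np.hypot(d,q[:,2]-.07)
        L=(abs(s)<.04)&(abs(r-.025)<.008)&(q[:,2]>.06)
        f=least_squares(lambda p:np.hypot(d[L]-p[0]-p[1]*s[L],q[L,2]-.07-p[2])-.025,[0,0,0],loss="soft_l1",f_scale=.001)
        C=C+f.x[0]*w; a+=f.x[1]
        s=(q[:,:2]-C)@u
        k=(r>.0305)&(r<.036)&(abs(s)<.07)&(q[:,2]>.075)
        lo=s[k&(s<0)]; hi=s[k&(s>0)]
        mid=(np.percentile(lo,[3,50,97])+np.percentile(hi,[97,50,3]))/2
        C=C+mid[1]*u
    print(n,C,np.degrees(a),"dz",f.x[2],len(lo),len(hi),np.percentile(lo,[3,50,97]),np.percentile(hi,[3,50,97]),"rms",np.std(f.fun))
    S,V=cv2.split(cv2.cvtColor(c["color"],cv2.COLOR_RGB2HSV))[1:]
    b=P[m&(S>130)&(cv2.cvtColor(c["color"],cv2.COLOR_RGB2HSV)[...,0]<28)]
    print(" brass s",np.percentile((b[:,:2]-C)@u,[3,97]))
print(delta((.53,-.2,.262),down(np.radians(12.4))))
print(delta((.5583,.189,.262),down(np.radians(12.4))))
E
```

```text
side [ 0.56643727 -0.19094225] 27.604708650994834 dz 0.000931214172989371 136 147 [-0.06129421 -0.05386762 -0.04546821] [0.04594947 0.05386762 0.06245805] rms 0.001382466465618251
 brass s [0.12229481 0.16311856]
top [ 0.56607558 -0.19062302] 27.86274853957979 dz -0.00018169048038910036 303 263 [-0.06229676 -0.05385301 -0.04549095] [0.04572007 0.05385301 0.06240829] rms 0.0011579420971799801
 brass s [0.11918451 0.16225064]
(array([ 0.4374, -0.2647, -0.0201]), array([-0.0013,  0.0002,  0.1114]))
(array([ 0.5895, -0.6239, -0.0197]), array([-0.0013,  0.0002,  0.1114]))
```

Careful with the scale: shifts go in shares of 80 cm and turns go in shares of 2 pi rad. That gives: -0.624 m / 0.8 = -0.78, 0.589 m / 0.8 = 0.7363, 0.111 rad / 6.2832 = 0.0177.

{"api": "move_arm", "payload": {"plan": [{"delta_pos":[0.5463,-0.3313,-0.025],"turn":[0,0,0.0177],"fingers":0},{"delta_pos":[0.5463,-0.3313,-0.025],"turn":[0,0,0.0177],"fingers":0},{"delta_pos":[0.5463,-0.3313,-0.025],"turn":[0,0,0.0177],"fingers":0},{"delta_pos":[0.5463,-0.3313,-0.025],"turn":[0,0,0.0177],"fingers":0},{"delta_pos":[0.5463,-0.3313,-0.025],"turn":[0,0,0.0177],"fingers":0},{"delta_pos":[0.5463,-0.3313,-0.025],"turn":[0,0,0.0177],"fingers":0},{"delta_pos":[0.5463,-0.3313,-0.025],"turn":[0,0,0.0177],"fingers":0},{"delta_pos":[0.5463,-0.3313,-0.025],"turn":[0,0,0.0177],"fingers":0},{"delta_pos":[0.7363,-0.78,-0.025],"turn":[0,0,0.0177],"fingers":0},{"delta_pos":[0.7363,-0.78,-0.025],"turn":[0,0,0.0177],"fingers":0},{"delta_pos":[0.7363,-0.78,-0.025],"turn":[0,0,0.0177],"fingers":0},{"delta_pos":[0.7363,-0.78,-0.025],"turn":[0,0,0.0177],"fingers":0}]}}

```text
clock: 1.6
position: [0.5444, 0.0419, 0.262]
ee_rot: [0.994, 0.108, -0.0, 0.0]
ft_force: [1.1, -0.8, 0.2]
grip_width: 1.002
grasp_force: 0.0
```

Run:
```python
from h import *
print(get_obs()["joint_pos"]);print(delta((.5583,.189,.262),down(np.radians(12.4))))
```

```text
[ 0.34493309  0.19366841 -0.57321191  1.61802897  0.10717464  1.36159384
 -1.59645406]
(array([ 4.520e-02, -1.407e-01, -1.000e-04]), array([ 0.0003,  0.0002, -0.    ]))
```

To row units: -0.141 m / 0.8 = -0.1763, 0.045 m / 0.8 = 0.0563.

{"api": "move_arm", "payload": {"plan": [{"delta_pos":[0.0563,-0.1763,0],"turn":[0,0,0],"fingers":0},{"delta_pos":[0.0563,-0.1763,0],"turn":[0,0,0],"fingers":0},{"delta_pos":[0.0563,-0.1763,0],"turn":[0,0,0],"fingers":0},{"delta_pos":[0.0563,-0.1763,0],"turn":[0,0,0],"fingers":0}]}}

```text
clock: 2.1
position: [0.5575, 0.1897, 0.2616]
ee_rot: [0.994, 0.11, -0.001, -0.0]
ft_force: [0.3, 0.0, 0.4]
grip_width: 0.999
grasp_force: 0.0
```

Run:
```python
from h import *
print(get_obs()["joint_pos"]);print(delta((.5583,.189,.172),down(np.radians(12.4))))
```

```text
[ 0.12153799  0.30993823 -0.65156006  1.50393804  0.18787472  1.39216742
 -1.89065148]
(array([0.0007, 0.001 , 0.0896]), array([-0.0009,  0.001 ,  0.0043]))
```

To row units: 0.09 m / 0.8 = 0.1125, 0.001 m / 0.8 = 0.0013.

{"api": "move_arm", "payload": {"plan": [{"delta_pos":[0.0013,0.0013,0.0563],"turn":[0,0,0],"fingers":0},{"delta_pos":[0.0013,0.0013,0.1125],"turn":[0,0,0],"fingers":0},{"delta_pos":[0.0013,0.0013,0.1125],"turn":[0,0,0],"fingers":0},{"delta_pos":[0.0013,0.0013,0.1125],"turn":[0,0,0],"fingers":1},{"delta_pos":[0.0013,0.0013,0.1125],"turn":[0,0,0],"fingers":1},{"delta_pos":[0.0013,0.0013,0.1125],"turn":[0,0,0],"fingers":1},{"delta_pos":[0.0013,0.0013,0.1125],"turn":[0,0,0],"fingers":1},{"delta_pos":[0.0013,0.0013,0.1125],"turn":[0,0,0],"fingers":1},{"delta_pos":[0.0013,0.0013,0.1125],"turn":[0,0,0],"fingers":1},{"delta_pos":[0.0013,0.0013,0.1125],"turn":[0,0,0],"fingers":1}], "force": 70}}

```text
clock: 3.35
position: [0.5601, 0.1867, 0.1731]
ee_rot: [0.994, 0.108, 0.001, 0.0]
ft_force: [0.2, -0.9, 6.3]
grip_width: 0.272
grasp_force: 69.6
```

To row units: -0.23 m / 0.8 = -0.2875, -0.15 m / 0.8 = -0.1875, -1.96 rad / 6.2832 = -0.3119.

{"api": "move_arm", "payload": {"plan": [{"delta_pos":[0,0,-0.0375],"turn":[0,0,0],"fingers":1},{"delta_pos":[0,0,-0.0875],"turn":[0,0,-0.0286],"fingers":1},{"delta_pos":[-0.0125,0.0125,-0.1375],"turn":[0,0,-0.0573],"fingers":1},{"delta_pos":[-0.025,0.025,-0.1875],"turn":[0,0,-0.0859],"fingers":1},{"delta_pos":[-0.025,0.0375,-0.2375],"turn":[0,0,-0.1146],"fingers":1},{"delta_pos":[-0.025,0.0375,-0.2875],"turn":[0,0,-0.1432],"fingers":1},{"delta_pos":[-0.025,0.0375,-0.2875],"turn":[0,0,-0.1719],"fingers":1},{"delta_pos":[-0.025,0.0375,-0.2875],"turn":[0,0,-0.2005],"fingers":1},{"delta_pos":[-0.025,0.0375,-0.2875],"turn":[0,0,-0.2292],"fingers":1},{"delta_pos":[-0.025,0.0375,-0.2875],"turn":[0,0,-0.2578],"fingers":1},{"delta_pos":[-0.025,0.0375,-0.2875],"turn":[0,0,-0.2865],"fingers":1},{"delta_pos":[-0.025,0.0375,-0.2875],"turn":[0,0,-0.3119],"fingers":1}]}}

```text
clock: 4.85
position: [0.546, 0.1529, 0.401]
ee_rot: [0.461, 0.887, -0.001, -0.001]
ft_force: [0.2, 0.2, -5.0]
grip_width: 0.271
grasp_force: 70.0
```

{"api": "move_arm", "payload": {"plan": [{"delta_pos":[0,0,0],"turn":[0,0,0],"fingers":1},{"delta_pos":[0,0,0],"turn":[0,0,0],"fingers":1},{"delta_pos":[0,0,0],"turn":[0,0,0],"fingers":1},{"delta_pos":[0,0,0],"turn":[0,0,0],"fingers":1},{"delta_pos":[0,0,0],"turn":[0,0,0],"fingers":1},{"delta_pos":[0,0,0],"turn":[0,0,0],"fingers":1},{"delta_pos":[0,0,0],"turn":[0,0,0],"fingers":1},{"delta_pos":[0,0,0],"turn":[0,0,0],"fingers":1},{"delta_pos":[0,0,0],"turn":[0,0,0],"fingers":1},{"delta_pos":[0,0,0],"turn":[0,0,0],"fingers":1},{"delta_pos":[0,0,0],"turn":[0,0,0],"fingers":1},{"delta_pos":[0,0,0],"turn":[0,0,0],"fingers":1}]}}

```text
clock: 6.35
position: [0.5464, 0.1531, 0.4021]
ee_rot: [0.464, 0.886, -0.0, 0.0]
ft_force: [0.9, 0.2, -4.9]
grip_width: 0.274
grasp_force: 70.0
```

Run:
```python
from h import *
c=camera("side"); np.savez("side1.npz",**c); o=get_obs(); print(o["position"],o["ee_rot"],o["joint_pos"])
R=Ro.from_quat(o["ee_rot"]).as_matrix(); d=o["position"]+.074*R[:,2]; print("tool x",R[:,0],"dial c",d)
X=c["R"]@d+np.ravel(c["t"]); u=int(c["fx"]*X[0]/X[2]+c["cx"]); v=int(c["fy"]*X[1]/X[2]+c["cy"]); print(u,v)
y0=max(v-70,0);x0=max(u-70,0); print(x0,y0)
cv2.imwrite("pics/dial1.png",cv2.resize(c["color"][y0:y0+140,x0:x0+140,::-1],None,fx=4,fy=4,interpolation=cv2.INTER_CUBIC))
```

```text
[0.54637699 0.15309092 0.40212897] [ 4.63904187e-01  8.85885379e-01 -2.01980681e-05  3.27238387e-05] [ 0.36158131  0.28192389 -0.9138939   1.29023271  0.22340704  1.6736945
  0.09659513]
tool x [-5.69585809e-01  8.21931871e-01 -7.67190773e-05] dial c [0.54637989 0.15308602 0.32812897]
221 149
151 79
```

View pics/dial1.png

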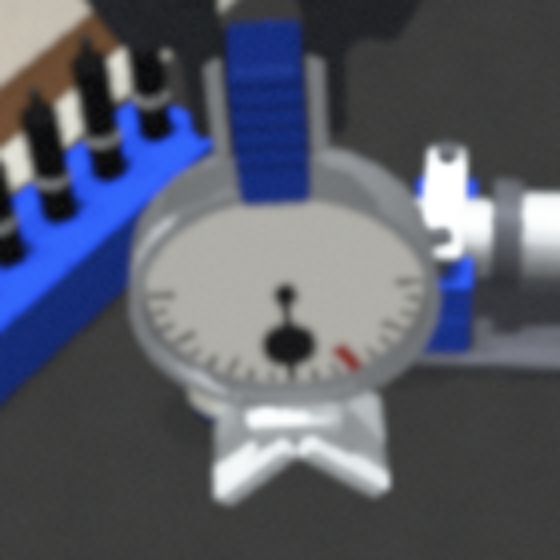

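The dial is visible, with the pivot at crop (285,293), the pointer straight down to (290,370) and the red mark at (347,357), on the viewer's right (+y). Next I'll measure the mark's angle on the dial plane, and the grip's seating.

Run:
```python
from h import *
c=dict(np.load("side1.npz")); o=get_obs(); R=Ro.from_quat(o["ee_rot"]).as_matrix()
hsv=cv2.cvtColor(c["color"],cv2.COLOR_RGB2HSV); H,S,V=[hsv[...,i].astype(int) for i in range(3)]
K=np.array([[c["fx"],0,c["cx"]],[0,c["fy"],c["cy"]],[0,0,1.]],float)
xg=R[:,0]; yg=-R[:,1]; zg=-R[:,2]; cam=-c["R"].T@np.ravel(c["t"])
P=pts(c)
d=o["position"]+.074*R[:,2]
face=(V>110)&(S<60)&(abs((P-d)@xg-.012)<.006)&(np.linalg.norm(P-d,axis=2)<.05)
q=P[face]; pc=q.mean(0); n=np.linalg.svd(q-pc,full_matrices=False)[2][2]; n*=np.sign(n@xg)
print("face n",face.sum(),"normal in gauge(tool) axes",n@xg,n@yg,n@zg,"offset",(pc-d)@xg)
off=(pc-d)@xg
def cast(m):
    v,u=np.nonzero(m); r=cv2.undistortPoints(np.stack([u,v],1)[:,None].astype(float),K,np.array([c["k1"],0,0,0.]))[:,0]
    r=np.c_[r,np.ones(len(r))]@c["R"]; return cam+r*(((d+off*xg-cam)@xg)/(r@xg))[:,None]
def yz(q): return np.c_[(q-d)@yg,(q-d)@zg]*1000
box=np.zeros(H.shape,bool); box[79+65:79+98,151+50:151+97]=1
red=box&((H<8)|(H>170))&(S>90)
r=yz(cast(red)); print("red",red.sum(),r.mean(0))
bk=box&(V<70); b=yz(cast(bk)); 
nl,lab,st,ce=cv2.connectedComponentsWithStats(bk.astype(np.uint8))
for i in range(1,nl): print("blk",st[i],yz(cast(lab==i)).mean(0))
# hub: top blob rows
hub=bk.copy(); hub[79+79:]=0; hb=yz(cast(hub)).mean(0); bob=bk.copy(); bob[:79+81]=0; bb=yz(cast(bob)).mean(0)
print("hub",hb,"bob",bb)
for p in (hb,np.zeros(2)): print("mark angle",np.arctan2((r.mean(0)-p)[0],-(r.mean(0)-p)[1]),np.hypot(*(r.mean(0)-p)))
print("pointer",np.arctan2((bb-hb)[0],-(bb-hb)[1]))
# case rim silhouette tilt: grip block position
blue=(H>100)&(H<130)&(S>150)&(np.abs((P-d)@zg-.08)<.035)&(np.abs((P-d)@yg)<.03)&(np.abs((P-d)@xg-.014)<.006)
g=P[blue]-d; print("grip face y",(g@yg).min(),(g@yg).max(),"zmin",(g@zg).min(), "x",np.median(g@xg), np.polyfit(g@zg,g@yg,1))
print(delta((.5662,-.1908,.40),down(np.radians(27.75))))
```

```text
face n 23 normal in gauge(tool) axes 0.9979560856386512 -0.011211534200257084 -0.06291226142540121 offset 0.009541213678158283
red 14 [ 21.32799053 -30.6742371 ]
blk [221 151   3   4  10] [0.16013854 2.71805338]
blk [218 160  11  10  83] [  0.18376357 -22.12819091]
blk [247 176   1   1   1] [ 35.12938446 -49.28139282]
hub [0.16013854 2.71805338] bob [  0.59978287 -22.45144332]
mark angle 0.5649839648286225 39.53635062762206
mark angle 0.6075688839374445 37.36029980557206
pointer 0.017465570559212593
grip face y -0.01195779422189777 0.010812855075011238 zmin 0.05043847828094043 x 0.01281998680667737 [-0.00923045  0.00027498]
(array([-0.2939, -0.1796,  0.0022]), array([1.0000e-04, 1.0000e-04, 1.6925e+00]))
```

To row units: 0.6 rad / 6.2832 = 0.0955.

{"api": "move_arm", "payload": {"plan": [{"delta_pos":[0,0,0],"turn":[0,0.0239,0],"fingers":1},{"delta_pos":[0,0,0],"turn":[0,0.0477,0],"fingers":1},{"delta_pos":[0,0,0],"turn":[0,0.0716,0],"fingers":1},{"delta_pos":[0,0,0],"turn":[0,0.0955,0],"fingers":1},{"delta_pos":[0,0,0],"turn":[0,0.0955,0],"fingers":1},{"delta_pos":[0,0,0],"turn":[0,0.0955,0],"fingers":1},{"delta_pos":[0,0,0],"turn":[0,0.0955,0],"fingers":1},{"delta_pos":[0,0,0],"turn":[0,0.0955,0],"fingers":1},{"delta_pos":[0,0,0],"turn":[0,0.0955,0],"fingers":1},{"delta_pos":[0,0,0],"turn":[0,0.0955,0],"fingers":1},{"delta_pos":[0,0,0],"turn":[0,0.0955,0],"fingers":1},{"delta_pos":[0,0,0],"turn":[0,0.0955,0],"fingers":1}]}}

```text
clock: 7.9
position: [0.5464, 0.1531, 0.4021]
ee_rot: [0.443, 0.846, 0.137, -0.262]
ft_force: [0.1, 0.2, -5.2]
grip_width: 0.271
grasp_force: 70.2
```

```bash
cat > dial.py <<'E'
from h import *
def look(c,o):
    R=Ro.from_quat(o["ee_rot"]).as_matrix(); xg,yg,zg=R[:,0],-R[:,1],-R[:,2]
    hsv=cv2.cvtColor(c["color"],cv2.COLOR_RGB2HSV); H,S,V=[hsv[...,i].astype(int) for i in range(3)]
    P=pts(c); d=o["position"]+.077*R[:,2]
    G=np.dstack([(P-d)@a for a in(xg,yg,zg)])*1000
    f=(abs(G[...,0]-11)<7)&(np.hypot(G[...,1],G[...,2])<45)
    q=G[f]; A=np.c_[q[:,1:],np.ones(len(q))]; w=np.ones(len(q),bool)
    for _ in range(5): k=np.linalg.lstsq(A[w],q[w,0],rcond=None)[0]; w=abs(q[:,0]-A@k)<2
    print("dial px",w.sum(),"slopes dx/dy,dx/dz",k[:2],"off",k[2])
    n=np.array([1,-k[0],-k[1]])
    K=np.array([[c["fx"],0,c["cx"]],[0,c["fy"],c["cy"]],[0,0,1.]],float)
    M=np.stack([xg,yg,zg]); cam=M@(-c["R"].T@np.ravel(c["t"])-d)*1000
    v,u=np.indices(H.shape); r=cv2.undistortPoints(np.stack([u,v],-1).reshape(-1,1,2).astype(float),K,np.array([c["k1"],0,0,0.]))[:,0]
    r=np.c_[r,np.ones(len(r))]@c["R"]@M.T
    D=(cam+r*((k[2]-cam@n)/(r@n))[:,None]).reshape(*H.shape,3)[...,1:]
    # red weighting by excess of red over green/blue
    C=c["color"].astype(int); e=np.clip(C[...,0]-np.maximum(C[...,1],C[...,2])-25,0,None)*(np.hypot(D[...,0],D[...,1])<56)*(D[...,1]<0)
    mk=(D*e[...,None]).sum((0,1))/e.sum()
    dk=(V<90)&(np.hypot(D[...,0],D[...,1]+10)<42)&(abs(D[...,0])<14)
    nl,lab,st,ce=cv2.connectedComponentsWithStats(dk.astype(np.uint8),connectivity=8)
    for i in range(1,nl): 
        if st[i][4]>3: print(" dark",st[i].tolist(),D[lab==i].mean(0))
    inn=f.copy(); white=(V>120)&(S<60)&(abs(G[...,0]-k[2])<4)&(np.hypot(D[...,0],D[...,1])<60)
    el=cv2.minEnclosingCircle(D[white].astype(np.float32)); print("face circle",el,"mean",D[white].mean(0))
    print("mark",mk,"npx",(e>0).sum())
    return mk
E
python3 - <<'E'
from dial import *
c=camera("side"); np.savez("side2.npz",**c); o=get_obs(); print(o["clock"],o["position"],o["ee_rot"],o["joint_pos"])
R=Ro.from_quat(o["ee_rot"]).as_matrix(); d=o["position"]+.077*R[:,2]+.012*R[:,0]
X=c["R"]@d+np.ravel(c["t"]); u=int(c["fx"]*X[0]/X[2]+c["cx"]); v=int(c["fy"]*X[1]/X[2]+c["cy"]); print(u,v,"orig",u-60,v-60)
cv2.imwrite("pics/dial2.png",cv2.resize(c["color"][v-60:v+60,u-60:u+60,::-1],None,fx=5,fy=5,interpolation=cv2.INTER_CUBIC))
look(c,o)
o1=dict(position=np.array([0.54637699,0.15309092,0.40212897]),ee_rot=[0.463904,0.885885,0,0])
print("first view"); look(dict(np.load("side1.npz")),o1)
E
```

```text
7.95 [0.54640304 0.15304241 0.40206117] [ 0.44325815  0.84629021  0.13706059 -0.26178138] [ 0.5260231   0.51671896 -0.93852352  1.16326614 -0.17679507  1.7995105
  0.20232954]
221 167 orig 161 107
dial px 193 slopes dx/dy,dx/dz [0.00441549 0.01258263] off 5.50353155752025
 dark [221, 165, 2, 5, 8] [-0.19603966  0.41630204]
 dark [217, 178, 12, 15, 125] [ -0.22016018 -24.69207343]
face circle ((-0.959656298160553, 0.2407403290271759), 56.35923767089844) mean [-0.35788726  0.72948624]
mark [ 20.74977708 -34.77934104] npx 42
first view
dial px 146 slopes dx/dy,dx/dz [-0.0093378 -0.0116011] off 5.796583323355627
 dark [220, 151, 4, 6, 16] [-0.0921453   1.33029456]
 dark [217, 159, 12, 12, 99] [-1.24687412e-02 -2.26213145e+01]
face circle ((0.15900301933288574, 0.7798780202865601), 57.71979522705078) mean [-1.91725624 -0.56336395]
mark [ 21.23986666 -31.31177597] npx 30
```

View pics/dial2.png

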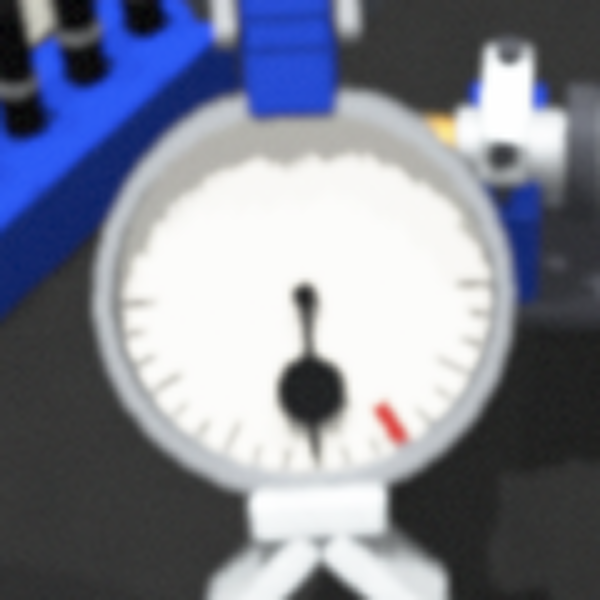

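The dial is now almost frontal: hub at (304,296), pointer tip (317,462) and red mark (391,424), so the mark is about 0.52 rad from the pointer. I'll check this by rocking the gauge in the air by −0.51.

To row units: -0.51 rad / 6.2832 = -0.0812.

{"api": "move_arm", "payload": {"plan": [{"delta_pos":[0,0,0],"turn":[-0.0207,0,0],"fingers":1},{"delta_pos":[0,0,0],"turn":[-0.0414,0,0],"fingers":1},{"delta_pos":[0,0,0],"turn":[-0.0621,0,0],"fingers":1},{"delta_pos":[0,0,0],"turn":[-0.0812,0,0],"fingers":1},{"delta_pos":[0,0,0],"turn":[-0.0812,0,0],"fingers":1},{"delta_pos":[0,0,0],"turn":[-0.0812,0,0],"fingers":1},{"delta_pos":[0,0,0],"turn":[-0.0812,0,0],"fingers":1},{"delta_pos":[0,0,0],"turn":[-0.0812,0,0],"fingers":1},{"delta_pos":[0,0,0],"turn":[-0.0812,0,0],"fingers":1},{"delta_pos":[0,0,0],"turn":[-0.0812,0,0],"fingers":1},{"delta_pos":[0,0,0],"turn":[-0.0812,0,0],"fingers":1},{"delta_pos":[0,0,0],"turn":[-0.0812,0,0],"fingers":1}]}}

```text
clock: 9.45
position: [0.5464, 0.153, 0.4021]
ee_rot: [0.495, 0.784, 0.346, -0.141]
ft_force: [-1.7, 0.6, -4.8]
grip_width: 0.272
grasp_force: 70.7
```

{"api": "move_arm", "payload": {"plan": [{"delta_pos":[0,0,0],"turn":[0,0,0],"fingers":1},{"delta_pos":[0,0,0],"turn":[0,0,0],"fingers":1},{"delta_pos":[0,0,0],"turn":[0,0,0],"fingers":1},{"delta_pos":[0,0,0],"turn":[0,0,0],"fingers":1},{"delta_pos":[0,0,0],"turn":[0,0,0],"fingers":1},{"delta_pos":[0,0,0],"turn":[0,0,0],"fingers":1},{"delta_pos":[0,0,0],"turn":[0,0,0],"fingers":1},{"delta_pos":[0,0,0],"turn":[0,0,0],"fingers":1}]}}

```text
clock: 10.45
position: [0.5464, 0.1531, 0.4021]
ee_rot: [0.495, 0.784, 0.346, -0.141]
ft_force: [0.3, -0.0, -4.8]
grip_width: 0.274
grasp_force: 70.7
```

Run:
```python
from dial import *
c=camera("side"); np.savez("side3.npz",**c); o=get_obs(); print(o["clock"],o["position"],o["ee_rot"],o["joint_pos"])
R=Ro.from_quat(o["ee_rot"]).as_matrix(); d=o["position"]+.077*R[:,2]+.006*R[:,0]
g=np.array([0,0,-1.]); print("pred pointer",np.arctan2(g@-R[:,1],-(g@-R[:,2])))
X=c["R"]@d+np.ravel(c["t"]); u=int(c["fx"]*X[0]/X[2]+c["cx"]); v=int(c["fy"]*X[1]/X[2]+c["cy"])
cv2.imwrite("pics/dial3.png",cv2.resize(c["color"][v-40:v+40,u-40:u+40,::-1],None,fx=7,fy=7,interpolation=cv2.INTER_CUBIC))
look(c,o)
```

```text
10.5 [0.54636302 0.15309945 0.40211978] [ 0.49490753  0.78436646  0.34613007 -0.14152659] [ 1.01869892  0.161862   -1.05481909  1.60616215 -0.62819663  1.33485817
  0.53959129]
pred pointer 0.509977273011978
dial px 206 slopes dx/dy,dx/dz [-0.00319666  0.01344501] off 5.537637732537194
 dark [192, 159, 3, 6, 12] [-0.06923536  0.2471991 ]
 dark [188, 172, 10, 14, 89] [  9.4212852  -21.59752058]
face circle ((-0.9842516779899597, -0.5570595860481262), 56.647335052490234) mean [-1.11524258 -0.06598356]
mark [ 21.88409173 -37.54604086] npx 27
```

View pics/dial3.png

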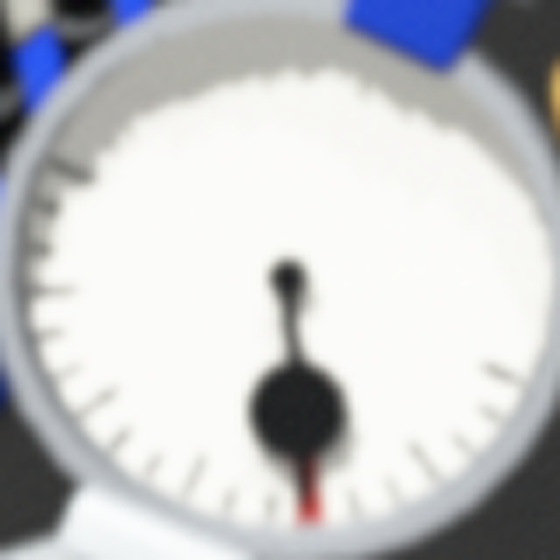

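The pointer lies over the red mark at (308,500), about 0.02 rad short of its middle, so I'll rock by 0.52. Next, move to above the land.

Run:
```python
from h import *
print(delta((.5662,-.1908,.40),down(np.radians(27.75))))
```

```text
(array([-0.2438, -0.0765, -0.231 ]), array([-0.1227, -0.8343,  1.4496]))
```

To row units: -0.244 m / 0.8 = -0.305, -0.231 m / 0.8 = -0.2888, 1.4496 rad / 6.2832 = 0.2307.

{"api": "move_arm", "payload": {"plan": [{"delta_pos":[-0.305,-0.0956,-0.2888],"turn":[-0.0195,-0.1328,0.2307],"fingers":1},{"delta_pos":[-0.305,-0.0956,-0.2888],"turn":[-0.0195,-0.1328,0.2307],"fingers":1},{"delta_pos":[-0.305,-0.0956,-0.2888],"turn":[-0.0195,-0.1328,0.2307],"fingers":1},{"delta_pos":[-0.305,-0.0956,-0.2888],"turn":[-0.0195,-0.1328,0.2307],"fingers":1},{"delta_pos":[-0.305,-0.0956,-0.2888],"turn":[-0.0195,-0.1328,0.2307],"fingers":1},{"delta_pos":[-0.305,-0.0956,-0.2888],"turn":[-0.0195,-0.1328,0.2307],"fingers":1},{"delta_pos":[-0.305,-0.0956,-0.2888],"turn":[-0.0195,-0.1328,0.2307],"fingers":1},{"delta_pos":[-0.305,-0.0956,-0.2888],"turn":[-0.0195,-0.1328,0.2307],"fingers":1},{"delta_pos":[-0.305,-0.0956,-0.2888],"turn":[-0.0195,-0.1328,0.2307],"fingers":1},{"delta_pos":[-0.305,-0.0956,-0.2888],"turn":[-0.0195,-0.1328,0.2307],"fingers":1},{"delta_pos":[-0.305,-0.0956,-0.2888],"turn":[-0.0195,-0.1328,0.2307],"fingers":1},{"delta_pos":[-0.305,-0.0956,-0.2888],"turn":[-0.0195,-0.1328,0.2307],"fingers":1}]}}

```text
clock: 12.0
position: [0.566, -0.1919, 0.4]
ee_rot: [0.971, 0.24, 0.001, -0.0]
ft_force: [-0.5, 0.1, -5.6]
grip_width: 0.273
grasp_force: 70.7
```

Run:
```python
from h import *
c=camera("top"); o=get_obs(); P=pts(c); print(o["clock"],o["joint_pos"],o["ft_force"])
R=Ro.from_quat(o["ee_rot"]).as_matrix(); G=(P-o["position"])@np.stack([R[:,0],-R[:,1],-R[:,2]]).T.T if 0 else np.einsum('ijk,lk->ijl',P-o["position"],np.stack([R[:,0],-R[:,1],-R[:,2]]))
m=(G[...,2]>-.19)&(G[...,2]<-.03)&(np.hypot(G[...,0],G[...,1])<.07)&(c["range_z"]>0)
print("gauge px",m.sum(),np.percentile(G[m],[2,50,98],axis=0).round(4).tolist())
cm=m&(abs(G[...,2]+.077)<.05); print("case rect",cv2.minAreaRect(G[cm][:,:2].astype(np.float32)))
cv2.imwrite("pics/top1.png",c["color"][...,::-1])
print(delta((.5662,-.1908,.265),down(np.radians(27.75))))
```

```text
12.05 [ 0.75837946  0.30973425 -0.6816648   1.2205204   0.19380061  1.67477423
 -0.9656403 ] [-0.4669921   0.4895067  -5.06142725]
gauge px 1372 [[-0.0248, -0.0383, -0.1663], [-0.0096, 0.0308, -0.0726], [0.0208, 0.0543, -0.0308]]
case rect ((-0.0020672520622611046, 0.0009195990860462189), (0.10994970053434372, 0.0251915343105793), 88.44561767578125)
(array([ 0.0006, -0.0008,  0.135 ]), array([-0.    , -0.0009, -0.0001]))
```

View pics/top1.png

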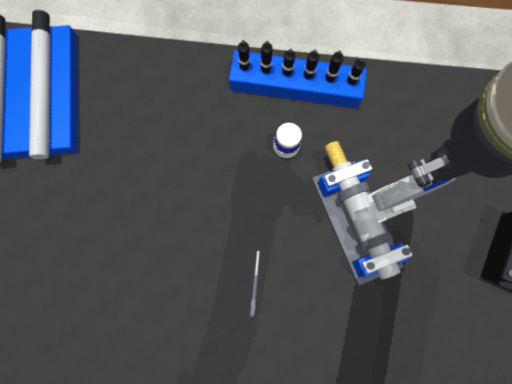

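The top view shows the gauge held above the stud near (400,195), with the jar (288,140) and scriber (255,285) untouched. Descending.

To row units: 0.147 m / 0.8 = 0.1838, 0.145 m / 0.8 = 0.1813.

{"api": "move_arm", "payload": {"plan": [{"delta_pos":[0.0013,0,0.05],"turn":[0,0,0],"fingers":1},{"delta_pos":[0.0025,0,0.1],"turn":[0,0,0],"fingers":1},{"delta_pos":[0.0025,0,0.1375],"turn":[0,0,0],"fingers":1},{"delta_pos":[0.0025,0,0.1625],"turn":[0,0,0],"fingers":1},{"delta_pos":[0.0025,0,0.175],"turn":[0,0,0],"fingers":1},{"delta_pos":[0.0025,0,0.1813],"turn":[0,0,0],"fingers":1},{"delta_pos":[0.0025,0,0.1838],"turn":[0,0,0],"fingers":1},{"delta_pos":[0.0025,0,0.1838],"turn":[0,0,0],"fingers":1}]}}

```text
clock: 13.05
position: [0.5684, -0.19, 0.2535]
ee_rot: [0.971, 0.24, 0.0, 0.0]
ft_force: [0.5, 0.0, -5.0]
grip_width: 0.272
grasp_force: 70.7
```

To row units: 0.002 m / 0.8 = 0.0025, 0.001 m / 0.8 = 0.0013.

{"api": "move_arm", "payload": {"plan": [{"delta_pos":[0,0,0.0013],"turn":[0,0,0],"fingers":1},{"delta_pos":[0,0,0.0025],"turn":[0,0,0],"fingers":1},{"delta_pos":[0,0,0.0025],"turn":[0,0,0],"fingers":1}]}}

```text
clock: 13.42
position: [0.5681, -0.19, 0.2509]
ee_rot: [0.971, 0.24, 0.0, 0.0]
ft_force: [-0.4, 0.3, -5.2]
grip_width: 0.275
grasp_force: 70.7
```

To row units: 0.0015 m / 0.8 = 0.0019, 0.001 m / 0.8 = 0.0013.

{"api": "move_arm", "payload": {"plan": [{"delta_pos":[0,0,0.0013],"turn":[0,0,0],"fingers":1},{"delta_pos":[0,0,0.0019],"turn":[0,0,0],"fingers":1},{"delta_pos":[0,0,0.0019],"turn":[0,0,0],"fingers":1}]}}

```text
clock: 13.8
position: [0.5684, -0.1899, 0.2505]
ee_rot: [0.971, 0.24, 0.0, 0.0]
ft_force: [-3.1, 0.3, 6.2]
grip_width: 0.271
grasp_force: 72.1
```

{"api": "move_arm", "payload": {"plan": [{"delta_pos":[0,0,0.0013],"turn":[0,0,0],"fingers":1},{"delta_pos":[0,0,0.0013],"turn":[0,0,0],"fingers":1},{"delta_pos":[0,0,0.0013],"turn":[0,0,0],"fingers":1}]}}

```text
clock: 14.18
position: [0.5685, -0.1899, 0.2505]
ee_rot: [0.971, 0.24, 0.001, 0.001]
ft_force: [-4.4, 1.1, 11.0]
grip_width: 0.269
grasp_force: 73.1
```

Contact made at z = 0.2505, as expected (0.250). I'll trim the side load, hold, then start rocking about the stud axis (180.5 mm ahead of the TCP).

To row units: -0.0005 m / 0.8 = -0.0006.

{"api": "move_arm", "payload": {"plan": [{"delta_pos":[0,-0.0006,0],"turn":[0,0,0],"fingers":1},{"delta_pos":[0,-0.0006,0],"turn":[0,0,0],"fingers":1},{"delta_pos":[0,-0.0006,0],"turn":[0,0,0],"fingers":1},{"delta_pos":[0,-0.0006,0],"turn":[0,0,0],"fingers":1}]}}

```text
clock: 14.68
position: [0.5684, -0.1898, 0.2505]
ee_rot: [0.971, 0.24, 0.001, 0.001]
ft_force: [-4.4, 0.5, 11.3]
grip_width: 0.269
grasp_force: 72.9
```

To row units: -0.0464 m / 0.8 = -0.058, -0.035 m / 0.8 = -0.0438, -0.26 rad / 6.2832 = -0.0414.

{"api": "move_arm", "payload": {"plan": [{"delta_pos":[0,-0.0146,0.0005],"turn":[-0.0103,0,0],"fingers":1},{"delta_pos":[0,-0.0293,0.0019],"turn":[-0.0207,0,0],"fingers":1},{"delta_pos":[0,-0.0438,0.0043],"turn":[-0.031,0,0],"fingers":1},{"delta_pos":[0,-0.058,0.0076],"turn":[-0.0414,0,0],"fingers":1},{"delta_pos":[0,-0.058,0.0076],"turn":[-0.0414,0,0],"fingers":1}]}}

```text
clock: 15.3
position: [0.547, -0.1476, 0.2441]
ee_rot: [0.962, 0.239, 0.033, 0.128]
ft_force: [-2.9, 2.7, 10.5]
grip_width: 0.272
grasp_force: 72.9
```

```bash
cat > st.py <<'E'
from h import *
o=get_obs(); R=Ro.from_quat(o["ee_rot"]).as_matrix(); a=np.radians(27.75)
u=np.array([np.cos(a),np.sin(a),0]); w=np.array([-u[1],u[0],0])
A=o["position"]+.1805*R[:,2]; e=A-np.array([.5662,-.1908,.07])
print(o["clock"],"axis err mm (u,w,z)",1e3*np.array([e@u,e@w,e[2]]),"rock",np.arctan2(R[:,2]@-w,-R[2,2]),"x.u",R[:,0]@u,"F in gauge axes",o["ft_force"]@R[:,0],-o["ft_force"]@R[:,1],-o["ft_force"]@R[:,2],"T",o["torque"]@R,o["grasp_force"])
E
python3 st.py
```

```text
15.3 axis err mm (u,w,z) [ 3.53759482  0.0681378  -0.10489922] rock 0.2640741515607998 x.u 0.9999949236726899 F in gauge axes -1.3377148052442658 0.8636420952890995 11.149533319330985 T [0.41096415 0.21214364 0.10245113] 72.88474917411804
```

To row units: -0.0459 m / 0.8 = -0.0574, -0.035 m / 0.8 = -0.0438, -0.257 rad / 6.2832 = -0.0409.

{"api": "move_arm", "payload": {"plan": [{"delta_pos":[0,-0.0146,0.0005],"turn":[-0.0103,0,0],"fingers":1},{"delta_pos":[0,-0.0293,0.0019],"turn":[-0.0207,0,0],"fingers":1},{"delta_pos":[0,-0.0438,0.0043],"turn":[-0.031,0,0],"fingers":1},{"delta_pos":[0,-0.0574,0.0075],"turn":[-0.0409,0,0],"fingers":1},{"delta_pos":[0,-0.0574,0.0075],"turn":[-0.0409,0,0],"fingers":1},{"delta_pos":[0,-0.0574,0.0075],"turn":[-0.0409,0,0],"fingers":1},{"delta_pos":[0,-0.0574,0.0075],"turn":[-0.0409,0,0],"fingers":1},{"delta_pos":[0,-0.0574,0.0075],"turn":[-0.0409,0,0],"fingers":1},{"delta_pos":[0,-0.0574,0.0075],"turn":[-0.0409,0,0],"fingers":1},{"delta_pos":[0,-0.0574,0.0075],"turn":[-0.0409,0,0],"fingers":1},{"delta_pos":[0,-0.0574,0.0075],"turn":[-0.0409,0,0],"fingers":1},{"delta_pos":[0,-0.0574,0.0075],"turn":[-0.0409,0,0],"fingers":1}]}}

```text
clock: 16.8
position: [0.5279, -0.1099, 0.2267]
ee_rot: [0.938, 0.232, 0.063, 0.248]
ft_force: [-5.0, 6.6, 11.9]
grip_width: 0.277
grasp_force: 73.3
```

{"api": "move_arm", "payload": {"plan": [{"delta_pos":[0,0,0],"turn":[0,0,0],"fingers":1},{"delta_pos":[0,0,0],"turn":[0,0,0],"fingers":1},{"delta_pos":[0,0,0],"turn":[0,0,0],"fingers":1},{"delta_pos":[0,0,0],"turn":[0,0,0],"fingers":1},{"delta_pos":[0,0,0],"turn":[0,0,0],"fingers":1},{"delta_pos":[0,0,0],"turn":[0,0,0],"fingers":1},{"delta_pos":[0,0,0],"turn":[0,0,0],"fingers":1},{"delta_pos":[0,0,0],"turn":[0,0,0],"fingers":1}]}}

```text
clock: 17.8
position: [0.5279, -0.1098, 0.2267]
ee_rot: [0.938, 0.232, 0.063, 0.248]
ft_force: [-4.8, 7.0, 11.8]
grip_width: 0.275
grasp_force: 73.3
```

```bash
python3 st.py
python3 - <<'E'
from h import *
for n in ("side","top"):
    c=camera(n); cv2.imwrite("pics/end_%s.png"%n,c["color"][...,::-1])
    r={"side":(190,360,60,190),"top":(270,440,100,290)}[n]
    i=cv2.resize(c["color"][r[2]:r[3],r[0]:r[1],::-1],None,fx=3,fy=3,interpolation=cv2.INTER_CUBIC); cv2.imwrite("pics/endc_%s.png"%n,i)
E
```

```text
17.8 axis err mm (u,w,z) [ 4.36889055  0.23967374 -0.17085274] rock 0.5174086652956098 x.u 0.9999954822976901 F in gauge axes -0.9818742061884884 1.520129162120405 14.45450237387472 T [ 0.45869553 -0.17153237  0.05407825] 73.31573367118835
```

View pics/endc_side.png

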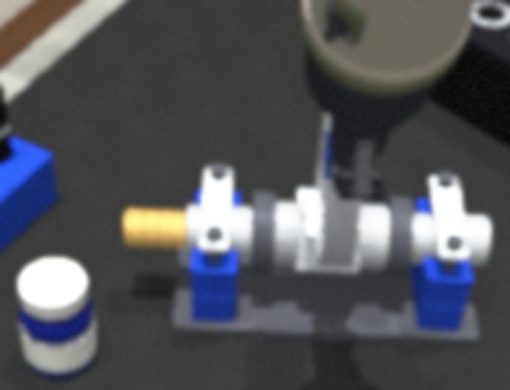

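View pics/endc_top.png

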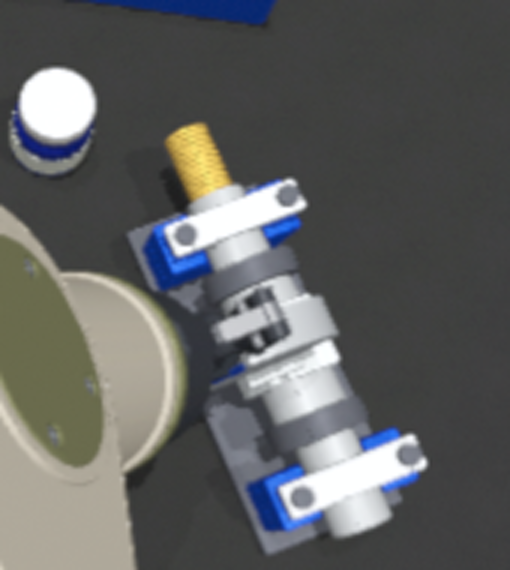

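The foot sits astride the land, between the collars at about (330,235) in the side crop. The gauge is rocked 0.517 rad, the press is about 18 N and the jar is in place. Handing in.

```bash
python3 -c "
from h import *
print(hand_in())"
```

```text
the job is handed in; nothing more can be done
None
```

I handed in the job, no verdict shown, with the gauge still gripped astride the land, dial toward the brass end, rocked 0.517 rad (mark read at about 0.52) and pressed at about 18 N; the jar and scriber were never touched.

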